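# Load a resin cartridge into the bench dispenser

### The job

Load the fat resin cartridge (not the slim one) into the bench dispenser: slide its barrel down into the slotted plate so that the flange sits behind the plate, and press it fully home past the spring catches without forcing it. Then push the ram forward by its knob until it bears on the piston inside the cartridge, gently so that no resin is squeezed out, and let go with the ram left against the piston. Leave the other things on the bench where they are.

Things in the scene. Friction and masses are not known exactly. Their poses are not given: they have to be found in the camera images.
- cartridge_mid (a point): centre of the fat cartridge, on its axis half-way along the barrel. White barrel 34 mm in diameter, 122 mm long from flange middle to nose; round flange, 50 mm in diameter and 4 mm thick, at the rear (+x) end; black-capped nozzle 26 mm long at the front (-x). x is the barrel's axis; it may be rolled about x. Lies level in a wooden rest, axis 46 mm above the bench; weighs 0.1 to 0.2 kg.
- flange (a point): middle of the fat cartridge's flange, on the axis, 61 mm behind cartridge_mid (+x); same axes. The flange reaches 2 mm to either side of it along x.
- cartridge: the whole fat cartridge; origin and axes as flange. Its rear end is open (bore 28 mm), with a grey piston inside whose face lies 4 to 22 mm ahead (-x) of the flange's middle, different each time as the cartridge is part used: not measured, to be felt with the ram. The piston stands still under a light push.
- rest_a: the fat cartridge's wooden rest, fixed: base 106 x 60 x 12 mm, with two V-supports 10 mm thick, centred 40 mm either side of its middle along x, that carry the barrel; open between them. Origin under its middle. Its twin carries the slim cartridge.
- dispenser: the bench dispenser, fixed on a plywood board 260 x 120 mm; origin on the bench; x from its nozzle end (-x) to the ram knob (+x), z up. A green drive housing, top 110 mm high, stands at x = 11 to 81 mm, with a black feed knob on its -y side; a V-saddle at x = -106 mm (12 mm thick) carries the cartridge's nose end. The cartridge must not be forced against it with more than 60 N.
- seat (a point): where flange is when the cartridge is fully home, level along x with the nozzle to -x: 90 mm above the bench; axes as the dispenser's. The slotted steel plate stands 3 to 13 mm ahead of it (-x), a backing plate 3 to 11 mm behind it, its top 22 mm higher than it; the flange goes down in the 6 mm gap between. The slot's bottom and the saddle stop the barrel rigidly.
- slot_mouth (a point): middle of the U-slot's open top in the slotted plate, 108 mm above the bench, 8 mm ahead (-x) of seat; axes as the dispenser's. The slot is 36 mm wide with a 6 mm bevel at each side of the mouth; the plate is 76 mm wide. A sprung ball catch in each cheek, 8 mm below the mouth, yields to a downward push of about 5 to 10 N and holds it once past.
- ram: the dispenser's ram: a steel disc 22 mm in diameter on a 12 mm rod with a black knob at its rear end; slides level along the dispenser's x on the slot's axis, up to 55 mm towards -x, against 2 to 3 N of friction, and stays where it is left. Origin and axes as ram_tip. More than 20 N of ram on cartridge would squeeze resin out.
- ram_tip (a point): middle of the ram's front face, which meets the piston; axes as the dispenser's. At first 6 to 18 mm behind the seat point (+x), inside the backing plate and housing.
- ram_knob (a point): middle of the black knob on the rear end of the ram's rod, 150 mm behind ram_tip (+x); knob 32 mm in diameter, 24 mm long, axis 90 mm above the bench; the rod ahead of it is 12 mm thick.
- slim_mid (a point): bystander: centre of the slim white cartridge (barrel 24 mm, flange 38 mm in diameter, 122 mm long) in the other wooden rest
- tin_mid (a point): bystander: centre of a round aluminium tin, 88 mm in diameter, 62 mm high
- panel_mid (a point): bystander: centre of a plywood panel 160 x 110 x 12 mm lying flat
- knife: bystander: a filling knife (spatula) 200 mm long lying flat; its origin lies near its middle

How it is judged:
By the outcome, as a careful person would: the job done as asked, in the order asked, and still so for the second after the job is handed in, with the robot touching nothing.
It also fails if it takes over 58 s, if anything falls off the work surface, if the arm or the gripper's body presses on something with over 40 N, if the wrist force passes 120 N, or if a joint passes its speed limit or range.

### The arm

A 6-joint arm with a two-finger parallel gripper is mounted at the origin on the work surface. World frame = base frame: x ahead of the robot, y to its left, z up, the work surface at z = 0. Lengths are in m, angles in rad, forces in N, time in s.
With the tool pointing down it reaches from about 0.375 to 0.9 m from the base axis. Payload 3.1 kg.
Tool frame: the origin (TCP) lies at the very end of the fingers, on their centre line; the grasp point (between the pads) lies 19 mm behind it; x points along the fingers, y is the direction in which the jaws open and shut, and the axes are right-handed (so a half turn about x gives the same grasp; the last joint's range is limited). The gripper opens to 85 mm and grips with 20 to 120 N. Pads are 22 mm wide; open, the fingers measure 114 mm over their backs; the gripper's body (76 mm by 85 mm) begins 54 mm behind the grasp point. The pads swing forward as they close: fully open they stand 13 mm farther back than shut.
Start: joints at [-1.476, 0.527, 1.433, -0, 1.181, -0.178], TCP at [0.169, -0.602, 0.211] pointing down, gripper open.
Joint ranges: [-3.08, 3.08], [-0.75, 2.2], [0.22, 2.44], [-1.43, 4.57], [0, 2.65], [-2.85, 2.85]. Speed limits (rad/s): [2.79, 2.79, 3.14, 3.14, 3.14, 3.14].

### API

Orientations are given as a unit quaternion [x, y, z, w].
In Python, from station import sense, snapshot, camera_model, sign_off gives the robot as it stands.
- The arm moves only by the tool step_arm, never from a script. Its argument "increments" is one flat list of numbers, 5 for each row, row after row: the shift along the tool's x, y, z in units of 60 mm (1.0 is 60 mm), then the turn about the tool's x in units of 5 degrees (1.0 is 5 degrees), then the closure, from 0 (fully open) to 1 (shut). A call has exactly 5 rows; each row is the pose to reach, as a shift and turn from the pose measured when the call began, along the tool's axes at that moment; what a row does not reach only later rows make up. A row lasts 1/8 s, in which the tool goes at most 62.5 mm and 10.7 degrees, less where a joint would pass 70% of its speed; a pose out of reach is approached as far as the arm can. A call with a gripper value outside its range is refused whole. The fingers move at their own pace and stop on an object; "grip_force" is the grip in N (left out, the last holds). Time passes only in rows, so rows that repeat a pose let the fingers close, or fill a call up. It gives the time, the measured TCP pose, the force and the opening at its end, in the units of the state.
- sense(): the state, without advancing time (a new reading comes with each control period).
- snapshot(name): name is "side" or "top"; returns the picture (400x640x3 uint8, blue, green, red); there is no depth.
- camera_model(name): a dict with "vertical_fov" (degrees; the focal length in pixels is half the picture's height over the tangent of half this angle, whatever the lens; pixels are square), "cx", "cy" (the principal point, pixels), "D" ([k1, k2, p1, p2, k3] as OpenCV has them; the pictures are not rectified), "R" (3x3) and "t" (3): a world point X has camera coordinates R X + t. Camera axes: x right, y down, z forward; pixel columns grow to the right and rows downward; lengths in m; the calibration is good to about 2 mm. A picture is of the moment at which its call begins. camera_model takes no time and is no camera call.
- sign_off(): hands the job in, once; it reports no verdict.
The state is a dict: "t": time; "q": joint angles; "qd": joint speeds; "tau": joint torques, N m; "tcp_pos": TCP position; "tool_rot": TCP orientation; "force": force on the tool from outside, world axes, zero at the start; "ft_torque": the same for the moment, N m; "finger_gap": opening from 0.0 (shut) to 1.0 (fully open).
Only numpy, scipy, OpenCV 4.12 (cv2) and the standard library are available. Lean on these libraries where they do the work, as an engineer would, in place of code of your own. Each camera call takes 0.05 s, during which the arm holds its last target. There are 200 camera calls.

## Working session

There is one attempt and no reset: what is moved stays moved. The work goes in short steps, Python scripts to look and compute and a tool call to move; the robot and the scene stay as the last step left them, time stands still between calls to the robot, and variables do not carry over. Pictures are saved under pics/ and viewed, about 8 in all and at most 12, crops included, and the job is handed in when it is done.

Besides the shell and the picture viewer there is one more tool, called as name(argument=value, ...) on one line, values as JSON. step_arm: Moves the arm, as the interface text tells. Its arguments: {"type":"object","properties":{"increments":{"type":"array","items":{"type":"number"}},"grip_force":{"type":"number"}},"required":["increments"]}

```bash
mkdir -p pics; ls; python3 - <<'E'
from station import *
import cv2
for n in("top","side"):
    cv2.imwrite(f"pics/{n}0.png",snapshot(n)); m=camera_model(n); print(n,m, -m["R"].T@m["t"] if hasattr(m["R"],"T") else "")
print(sense())
E
```

```text
pics
top {'vertical_fov': 49.033824904997445, 'cx': 320.6808656089985, 'cy': 197.68857266394247, 'D': array([-0.06481188,  0.        ,  0.        ,  0.        ,  0.        ]), 'R': array([[-0.00559039, -0.99971357, -0.02327084],
       [-0.99082833,  0.00867962, -0.13484762],
       [ 0.13501097,  0.02230356, -0.99059305]]), 't': array([0.00627213, 0.59466574, 1.077557  ])} [ 0.44376471 -0.02292449  1.14775569]
side {'vertical_fov': 45.74961714244014, 'cx': 324.2435438929079, 'cy': 194.78723482263794, 'D': array([-0.06583912,  0.        ,  0.        ,  0.        ,  0.        ]), 'R': array([[-0.99634811, -0.08430776, -0.01351438],
       [-0.05326234,  0.73739226, -0.67336156],
       [ 0.06673501, -0.67018271, -0.73918981]]), 't': array([0.57407958, 0.11682019, 1.4715386 ])} [0.48000209 0.94845678 1.17416689]
{'t': 0.1, 'q': array([-1.47544568e+00,  5.28414876e-01,  1.43378810e+00, -1.22617547e-05,
        1.18140332e+00, -1.78471122e-01]), 'qd': array([-1.11096848e-04, -9.87071281e-05, -4.97508193e-04,  2.33022874e-03,
       -8.09341478e-04,  2.15565086e-05]), 'tau': array([-2.38980147e-04, -4.43305635e+01, -1.78585768e+01, -2.46618702e-04,
        3.88332177e-03, -1.44287287e-05]), 'tcp_pos': array([ 0.16898312, -0.60100183,  0.21020148]), 'tool_rot': array([ 0.70051491,  0.09722152, -0.70046376,  0.09579856]), 'force': array([ 0.04950591, -1.16537132,  0.31614741]), 'ft_torque': array([-0.00886533,  0.03529584, -0.02619946]), 'finger_gap': 1.0015136258592905}
```

View pics/top0.png

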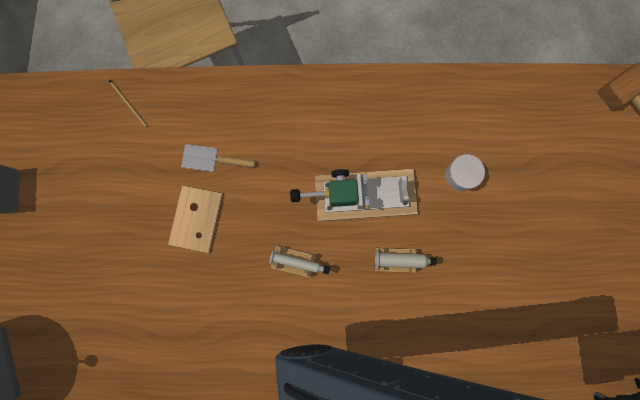

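View pics/side0.png

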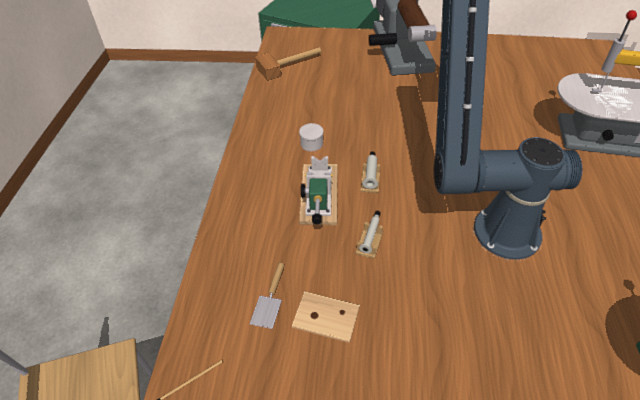

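Top view: dispenser at about (367,193) with its knob at (295,196); cartridges at (298,262) and (403,260). The side view shows the same layout. Next I'll enlarge both to tell fat from slim.

```bash
cat > h.py <<'E'
import numpy as np, cv2
from station import *
def K(m):
    f=200/np.tan(np.radians(m["vertical_fov"]/2)); return np.array([[f,0,m["cx"]],[0,f,m["cy"]],[0,0,1.]])
def ray(n,uv):
    m=camera_model(n); u=cv2.undistortPoints(np.array([[uv]],float),K(m),m["D"])[0,0]
    R=np.array(m["R"]); return -R.T@m["t"], R.T@np.array([u[0],u[1],1.])
def onz(n,uv,z):
    c,d=ray(n,uv); return c+d*(z-c[2])/d[2]
def tri(uvt,uvs):
    A=np.zeros((3,3));b=np.zeros(3);L=[]
    for n,uv in(("top",uvt),("side",uvs)):
        c,d=ray(n,uv); d=d/np.linalg.norm(d); P=np.eye(3)-np.outer(d,d);A+=P;b+=P@c;L.append((P,c))
    X=np.linalg.solve(A,b); return X,[np.linalg.norm(P@(X-c)) for P,c in L]
def proj(n,X):
    m=camera_model(n); return cv2.projectPoints(np.array([X],float),cv2.Rodrigues(np.array(m["R"]))[0],np.array(m["t"]),K(m),m["D"])[0][0,0]
E
python3 - <<'E'
import cv2,numpy as np
a=cv2.imread("pics/top0.png")[155:285,260:450]; a=cv2.resize(a,None,fx=4,fy=4,interpolation=cv2.INTER_CUBIC); cv2.imwrite("pics/c1.png",a)
b=cv2.imread("pics/side0.png")[140:265,285:400]; b=cv2.resize(b,None,fx=4.7,fy=4.7,interpolation=cv2.INTER_CUBIC); cv2.imwrite("pics/c2.png",b)
E
```

```text
(no output)
```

View pics/c1.png

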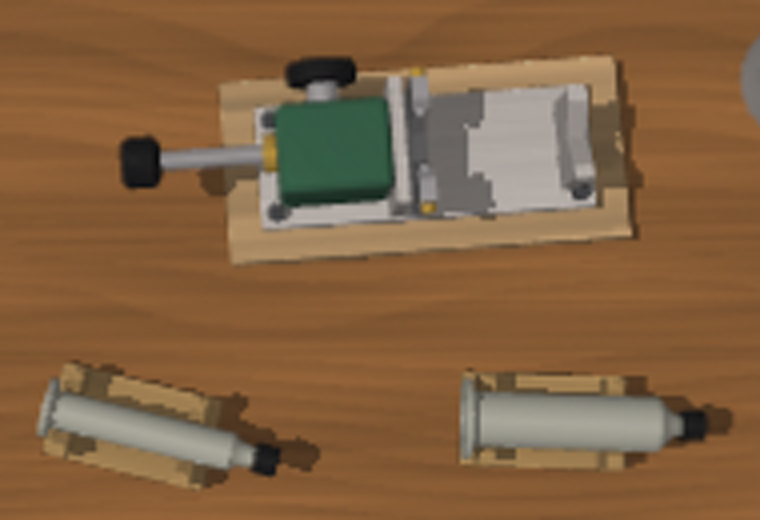

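View pics/c2.png

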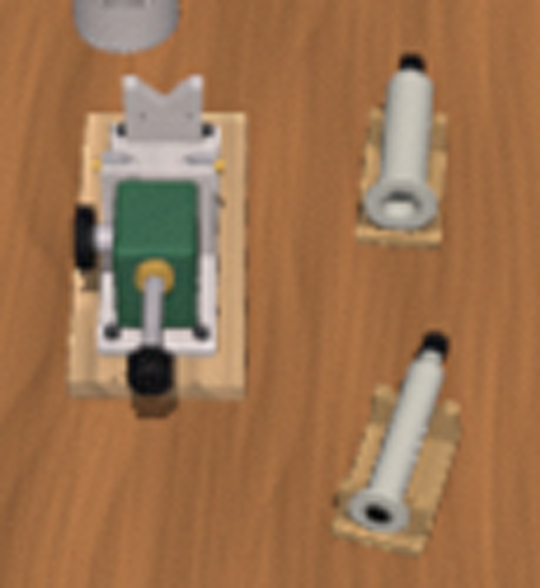

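The right-hand cartridge, centred near (403,260) in the top view, is the fat one. The left one is slim. Now to measure.

```bash
cat > m.py <<'E'
from h import *
def comp(img,mask,box):
    x0,y0,x1,y1=box; m=np.zeros(img.shape[:2],np.uint8); m[y0:y1,x0:x1]=mask[y0:y1,x0:x1]
    n,l,s,c=cv2.connectedComponentsWithStats(m); k=1+np.argmax(s[1:,4]); return (l==k),s[k],c[k]
def hsv(i): return cv2.cvtColor(i,cv2.COLOR_BGR2HSV)
E
python3 - <<'E'
from m import *
a=cv2.imread("pics/top0.png"); H=hsv(a)
w=((H[...,1]<60)&(H[...,2]>100)).astype(np.uint8)
M,s,c=comp(a,w,(365,240,445,280)); print("cart",s,c)
# width per column
for x in range(s[0],s[0]+s[2]):
    col=np.where(M[:,x])[0]; print(x,col.min(),col.max(),end="; ")
print()
g=((H[...,0]>60)&(H[...,0]<95)&(H[...,1]>80)).astype(np.uint8)
G,s,c=comp(a,g,(300,160,420,225)); r=cv2.minAreaRect(np.argwhere(G)[:,::-1].astype(np.float32)); print("green",s,c,r)
b=((H[...,2]<50)).astype(np.uint8)
for box in((280,180,310,210),(425,250,445,270),(325,165,355,182)):
    B,s,c=comp(a,b,box); print("black",s,c)
i=cv2.imread("pics/side0.png"); H=hsv(i)
w=((H[...,1]<60)&(H[...,2]>100)).astype(np.uint8)
M,s,c=comp(i,w,(355,145,390,195)); print("side cart",s,c)
g=((H[...,0]>60)&(H[...,0]<95)&(H[...,1]>80)).astype(np.uint8)
G,s,c=comp(i,g,(300,160,335,225)); print("green",s,c)
b=((H[...,2]<50)).astype(np.uint8)
for box in((305,205,330,228),(365,148,380,160)):
    B,s,c=comp(i,b,box); print("black",s,c)
E
```

```text
cart [375 250  55  20 706] [400.42067989 260.09065156]
375 252 267; 376 250 269; 377 250 268; 378 252 266; 379 258 261; 380 255 265; 381 253 266; 382 253 266; 383 253 266; 384 253 266; 385 253 266; 386 253 266; 387 253 266; 388 253 266; 389 253 266; 390 254 266; 391 254 266; 392 254 266; 393 254 266; 394 254 266; 395 254 266; 396 254 266; 397 254 266; 398 254 266; 399 254 266; 400 254 266; 401 254 266; 402 254 266; 403 254 266; 404 254 266; 405 254 266; 406 254 266; 407 254 266; 408 254 266; 409 254 267; 410 254 267; 411 254 267; 412 254 266; 413 254 267; 414 254 267; 415 254 267; 416 254 267; 417 254 267; 418 255 267; 419 255 267; 420 255 267; 421 255 267; 422 255 267; 423 255 267; 424 255 267; 425 256 266; 426 258 264; 427 259 263; 428 259 263; 429 260 263; 
green [329 180  29  26 682] [343.22580645 192.55278592] ((343.3176574707031, 192.62942504882812), (24.92636489868164, 27.840831756591797), 85.60128784179688)
black [291 190   9  12 104] [295.  195.5]
black [430 258   7   7  41] [433.14634146 260.95121951]
black [332 170  17   7  94] [339.96808511 172.58510638]
side cart [362 155  16  34 355] [370.62535211 172.78028169]
green [309 179  18  30 396] [317.63383838 191.71969697]
black [312 214   9  10  77] [316.32467532 218.61038961]
black [370 152   5   3   9] [372.22222222 152.77777778]
```

```bash
python3 - <<'E'
from m import *
np.set_printoptions(precision=4,suppress=True)
a=cv2.imread("pics/top0.png")
P=lambda u,v,z:onz("top",(u,v),z)
# cartridge axis from weighted columns
g=a.astype(float); H=hsv(a)
sat=H[...,1].astype(float)
rows=np.arange(246,275)
pts=[]
for x in range(383,424):
    wgt=np.clip((110-sat[246:275,x])/80,0,1); r=(wgt*rows).sum()/wgt.sum(); pts.append((x,r))
k=np.polyfit(*np.array(pts).T,1); print("axis row at 380,420",np.polyval(k,[380,420]))
A=P(385,np.polyval(k,385),.046);B=P(422,np.polyval(k,422),.046); d=(A-B)/np.linalg.norm(A-B); print("cart pts",A,B,"dir",d,np.degrees(np.arctan2(d[1],d[0])))
print("flange rim px 376.5 z46/71",P(376.5,252,.046),P(376.5,267,.046),P(376.5,259.5,.071))
print("barrel nose px425 z46",P(425,261,.046),"sleeve",P(430,261,.046))
# sat profile along axis
r=lambda x:int(round(np.polyval(k,x)))
print([ (x,int(a[r(x),x].mean())) for x in list(range(370,384))+list(range(420,440))])
print([ (x,int(a[251,x].mean()),int(a[268,x].mean())) for x in range(371,383)])
# dispenser
print("knob",P(295,195.5,.09), "green c",P(343.3,192,.11))
for z in(.0,.015): print("board",*[P(260+u/4,155+v/4,z) for u,v in((218,83),(613,57),(632,236),(232,263))])
X,e=tri((295,195.5),(316.3,218.6)); print("knob tri",X,e)
c=cv2.resize(a[165:225,285:425],None,fx=5.6,fy=5.6,interpolation=cv2.INTER_CUBIC); 
b=cv2.resize(a[240:280,360:450],None,fx=8,fy=8,interpolation=cv2.INTER_CUBIC); 
cv2.imwrite("pics/d.png",cv2.vconcat([c,b[:, :720].copy() if 0 else cv2.copyMakeBorder(b,0,0,0,c.shape[1]-b.shape[1],cv2.BORDER_CONSTANT)])[:600])
E
```

```text
axis row at 380,420 [259.2403 260.5795]
cart pts [ 0.4376 -0.1572  0.046 ] [ 0.4337 -0.2492  0.046 ] dir [0.0422 0.9991 0.    ] 87.58328962314386
flange rim px 376.5 z46/71 [ 0.4561 -0.1365  0.046 ] [ 0.4191 -0.1357  0.046 ] [ 0.4377 -0.1335  0.071 ]
barrel nose px425 z46 [ 0.4328 -0.2566  0.046 ] sleeve [ 0.4327 -0.2691  0.046 ]
[(370, 86), (371, 86), (372, 87), (373, 89), (374, 89), (375, 147), (376, 138), (377, 162), (378, 133), (379, 101), (380, 161), (381, 162), (382, 162), (383, 162), (420, 161), (421, 161), (422, 161), (423, 161), (424, 161), (425, 146), (426, 110), (427, 114), (428, 123), (429, 121), (430, 88), (431, 33), (432, 33), (433, 32), (434, 30), (435, 30), (436, 35), (437, 48), (438, 54), (439, 54)]
[(371, 93, 92), (372, 94, 90), (373, 93, 91), (374, 93, 82), (375, 101, 114), (376, 113, 119), (377, 119, 125), (378, 91, 94), (379, 58, 67), (380, 67, 123), (381, 74, 124), (382, 82, 124)]
knob [0.5939 0.0636 0.09  ] green c [ 0.5985 -0.0537  0.11  ]
board [0.6593 0.019  0.    ] [ 0.6744 -0.2439  0.    ] [ 0.5548 -0.2523  0.    ] [0.5392 0.0103 0.    ]
board [0.6565 0.0185 0.015 ] [ 0.6714 -0.241   0.015 ] [ 0.5533 -0.2493  0.015 ] [0.5379 0.0099 0.015 ]
knob tri [0.5934 0.0634 0.0916] [np.float64(0.00025465115965724885), np.float64(0.0002546511596573264)]
```

View pics/d.png

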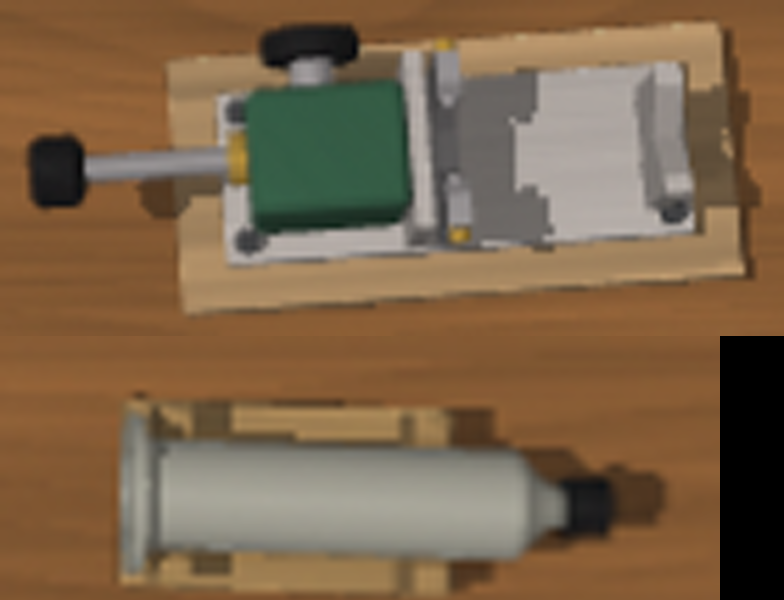

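```bash
cat > go.py <<'E'
from h import *
from scipy.spatial.transform import Rotation as Ro
import sys
np.set_printoptions(precision=4,suppress=True)
def st():
    s=sense(); R=Ro.from_quat(s["tool_rot"]).as_matrix(); y=R[:,1]
    print("t %.2f"%s["t"],"pos",s["tcp_pos"],"yaw %.2f"%np.degrees(np.arctan2(y[1],y[0])),"xaxis",R[:,0],"F",s["force"],"gap %.3f"%s["finger_gap"],"q6 %.2f"%s["q"][5]); return s,R
def go(p,yaw=None):
    s,R=st(); d=R.T@(np.array(p)-s["tcp_pos"])/.06; y=R[:,1]; t=0
    if yaw is not None:
        t=((np.degrees(np.arctan2(y[1],y[0]))-yaw)+90)%180-90
    print("to",p,"inc",d.round(3),"turn",round(t/5,3))
if __name__=="__main__":
    a=[float(v) for v in sys.argv[1:]]; go(a[:3],a[3] if len(a)>3 else None)
E
python3 go.py .4365 -.183 .15 -2.4
python3 - <<'E'
from h import *
np.set_printoptions(precision=4,suppress=True)
for u in (329.1,357.9): print(onz("top",(u,190.5),.11))
for u in (363.8,368): print(onz("top",(u,189.5),.108))
E
```

```text
t 0.10 pos [ 0.169  -0.601   0.2102] yaw -74.31 xaxis [-0.0002  0.002  -1.    ] F [ 0.0495 -1.1654  0.3161] gap 1.002 q6 -0.18
to [0.4365, -0.183, 0.15] inc [ 1.016 -5.499 -6.176] turn -14.382
[ 0.6024 -0.0198  0.11  ]
[ 0.6018 -0.0887  0.11  ]
[ 0.6044 -0.1029  0.108 ]
[ 0.6043 -0.113   0.108 ]
```

step_arm(increments=[0,-0.6,-0.69,-1.6,0,0,-1.2,-1.38,-3.2,0,0,-1.8,-2.07,-4.8,0,0,-2.4,-2.76,-6.4,0,0,-3.0,-3.45,-8,0], grip_force=80)

```text
t: 0.72
tcp_pos: [0.3202, -0.37, 0.2104]
tool_rot: [0.625, 0.332, -0.624, 0.331]
force: [0.8, -0.4, 0.0]
finger_gap: 1.001
```

```bash
python3 go.py .4365 -.183 .15 -2.4
```

```text
t 0.72 pos [ 0.3202 -0.37    0.2104] yaw -34.08 xaxis [-0.0002  0.0025 -1.    ] F [ 0.8209 -0.4426  0.0001] gap 1.001 q6 -0.49
to [0.4365, -0.183, 0.15] inc [ 1.014 -0.14  -3.666] turn -6.335
```

step_arm(increments=[0.2,-0.03,-0.9,-1.6,0,0.45,-0.07,-1.8,-3.2,0,0.7,-0.1,-2.7,-4.8,0,1.0,-0.14,-3.66,-6.33,0,1.0,-0.14,-3.66,-6.33,0])

```text
t: 1.35
tcp_pos: [0.4362, -0.1789, 0.1494]
tool_rot: [0.509, 0.493, -0.508, 0.489]
force: [0.2, -1.0, -0.4]
finger_gap: 0.998
```

```bash
python3 go.py .4365 -.183 .024 -2.4
```

```text
t 1.35 pos [ 0.4362 -0.1789  0.1494] yaw -2.04 xaxis [-0.0036  0.0056 -1.    ] F [ 0.2336 -0.9588 -0.4133] gap 0.998 q6 -0.59
to [0.4365, -0.183, 0.024] inc [2.09  0.016 0.079] turn 0.071
```

step_arm(increments=[0.5,0.02,0.08,0.07,0,1.0,0.02,0.08,0.07,0,1.5,0.02,0.08,0.07,0,1.95,0.02,0.08,0.07,0,2.09,0.02,0.08,0.07,0])

```text
t: 1.98
tcp_pos: [0.4358, -0.1836, 0.0228]
tool_rot: [0.511, 0.492, -0.511, 0.486]
force: [0.6, 0.5, -0.2]
finger_gap: 0.999
```

step_arm(increments=[0,0,0,0,0.3,0,0,0,0,0.5,0,0,0,0,0.7,0,0,0,0,1,0,0,0,0,1])

```text
t: 2.6
tcp_pos: [0.4345, -0.1836, 0.0243]
tool_rot: [-0.51, -0.493, 0.511, -0.486]
force: [-5.3, -3.0, 9.3]
finger_gap: 0.356
```

```bash
python3 go.py .4365 -.183 .12 -2.4
```

```text
t 2.60 pos [ 0.4345 -0.1836  0.0243] yaw -2.39 xaxis [-0.0076  0.0065 -0.9999] F [-5.2591 -3.0039  9.3309] gap 0.356 q6 -0.60
to [0.4365, -0.183, 0.12] inc [-1.595  0.021 -0.022] turn 0.002
```

step_arm(increments=[0,0,0,0,1,-0.05,0,0,0,1,-0.2,0,0,0,1,-0.5,0,0,0,1,-0.9,0,0,0,1])

```text
t: 3.22
tcp_pos: [0.4347, -0.1837, 0.0788]
tool_rot: [-0.51, -0.493, 0.511, -0.486]
force: [0.8, -0.6, -1.3]
finger_gap: 0.357
```

```bash
python3 - <<'E'
from go import *
st(); i=snapshot("side"); a=snapshot("top")
cv2.imwrite("pics/s1.png",i);cv2.imwrite("pics/t1.png",a)
c=cv2.resize(i[130:230,340:440],None,fx=4,fy=4,interpolation=cv2.INTER_CUBIC); d=cv2.resize(a[200:300,350:450],None,fx=4,fy=4,interpolation=cv2.INTER_CUBIC)
cv2.imwrite("pics/v1.png",cv2.hconcat([c,d]))
E
```

```text
t 3.23 pos [ 0.4347 -0.1837  0.0788] yaw -2.39 xaxis [-0.0084  0.0073 -0.9999] F [ 0.7873 -0.5732 -1.2754] gap 0.357 q6 -0.60
```

View pics/v1.png

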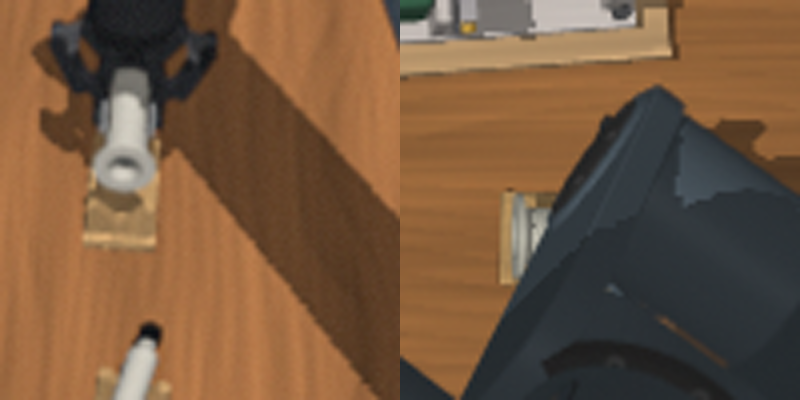

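```bash
python3 - <<'E'
from go import *
g=cv2.cvtColor(cv2.imread("pics/top0.png"),cv2.COLOR_BGR2GRAY).astype(np.float32)
def prof(name,o,yaw,lat,z,s):
    ex=np.array([np.cos(yaw),np.sin(yaw),0]); ey=np.array([-ex[1],ex[0],0]); out=[]
    for v in s:
        p=proj("top",np.array([o[0],o[1],z])+ex*v+ey*lat); out.append(int(cv2.getRectSubPix(g,(1,1),tuple(map(float,p)))[0,0]))
    print(name,lat,z,[f"{int(v*1000)}:{k}" for v,k in zip(s,out)])
s=np.arange(-.020,.018,.001)
for lat in(-.031,-.027,-.024,.024,.027,.031): prof("disp",(.6039,-.0998),np.radians(93.35),lat,.108,s)
for lat in(-.024,.024): prof("back",(.6039,-.0998),np.radians(93.35),lat,.112,s)
s=np.arange(-.010,.010,.001)
for lat in (-.006,0,.006): prof("fl",(.4385,-.1350),np.radians(87.6),lat,.071,s)
for lat in (-.022,-.02,.02,.022): prof("fl",(.4385,-.1350),np.radians(87.6),lat,.056,s)
go([.6039+.0585*.0487,-.0998-.0487,.21],3.35)
E
```

```text
disp -0.031 0.108 ['-20:138', '-19:138', '-18:138', '-16:138', '-15:137', '-14:138', '-13:138', '-12:140', '-11:142', '-10:144', '-9:144', '-8:144', '-7:145', '-6:145', '-5:145', '-4:142', '-3:138', '-2:120', '-1:94', '0:74', '0:78', '1:83', '2:100', '3:120', '4:138', '5:152', '6:166', '7:166', '8:165', '9:161', '10:155', '11:147', '12:131', '13:116', '14:105', '15:96', '16:89', '17:86']
disp -0.027 0.108 ['-20:117', '-19:117', '-18:117', '-16:120', '-15:124', '-14:126', '-13:125', '-12:124', '-11:131', '-10:139', '-9:142', '-8:141', '-7:141', '-6:141', '-5:140', '-4:138', '-3:136', '-2:125', '-1:97', '0:70', '0:74', '1:81', '2:97', '3:122', '4:145', '5:157', '6:168', '7:170', '8:170', '9:167', '10:159', '11:151', '12:131', '13:109', '14:92', '15:82', '16:74', '17:73']
disp -0.024 0.108 ['-20:102', '-19:102', '-18:102', '-16:103', '-15:104', '-14:106', '-13:109', '-12:112', '-11:118', '-10:124', '-9:129', '-8:128', '-7:128', '-6:127', '-5:127', '-4:125', '-3:123', '-2:119', '-1:96', '0:74', '0:73', '1:81', '2:93', '3:119', '4:144', '5:155', '6:164', '7:168', '8:167', '9:165', '10:152
[... 2906 characters left out ...]
 '-2:110', '-1:120', '0:119', '0:116', '1:113', '2:109', '3:105', '4:103', '5:101', '6:100', '7:100', '8:100']
fl 0.02 0.056 ['-10:107', '-9:99', '-8:86', '-7:73', '-6:75', '-5:84', '-4:94', '-3:111', '-2:129', '-1:130', '0:126', '0:122', '1:120', '2:119', '3:108', '4:96', '5:90', '6:94', '7:98', '8:98']
fl 0.022 0.056 ['-10:132', '-9:128', '-8:106', '-7:84', '-6:84', '-5:93', '-4:103', '-3:114', '-2:124', '-1:124', '0:121', '0:119', '1:119', '2:118', '3:107', '4:95', '5:90', '6:94', '7:97', '8:97']
t 3.33 pos [ 0.4365 -0.185   0.0804] yaw -2.37 xaxis [-0.0031  0.0033 -1.    ] F [ 0.5465 -0.8922 -1.3587] gap 0.360 q6 -0.60
to [0.60674895, -0.1485, 0.21] inc [-2.167  2.802 -0.732] turn -1.145
```

```bash
python3 - <<'E'
from go import *
for k in range(6):
    st(); snapshot("top")
E
```

```text
t 3.33 pos [ 0.4365 -0.185   0.0804] yaw -2.37 xaxis [-0.0031  0.0033 -1.    ] F [ 0.5465 -0.8922 -1.3587] gap 0.360 q6 -0.60
t 3.38 pos [ 0.4359 -0.1845  0.0794] yaw -2.38 xaxis [-0.0047  0.0045 -1.    ] F [-0.0734 -0.9292 -0.4887] gap 0.357 q6 -0.60
t 3.42 pos [ 0.4352 -0.1841  0.0786] yaw -2.39 xaxis [-0.0065  0.0058 -1.    ] F [-0.2265  0.4058 -1.8163] gap 0.356 q6 -0.60
t 3.48 pos [ 0.4347 -0.1838  0.0781] yaw -2.38 xaxis [-0.0078  0.0067 -0.9999] F [-0.3245 -0.4917 -1.8872] gap 0.362 q6 -0.60
t 3.52 pos [ 0.4345 -0.1836  0.0778] yaw -2.39 xaxis [-0.0085  0.0072 -0.9999] F [-0.7568  0.2849 -2.2914] gap 0.357 q6 -0.60
t 3.58 pos [ 0.4344 -0.1836  0.0776] yaw -2.39 xaxis [-0.0089  0.0075 -0.9999] F [-1.0107  0.206  -0.6542] gap 0.360 q6 -0.60
```

step_arm(increments=[-0.5,0.1,0,0,1,-1.0,0.4,-0.1,-0.3,1,-1.4,0.8,-0.2,-0.6,1,-1.55,1.3,-0.35,-0.9,1,-1.55,1.8,-0.5,-1.15,1])

```text
t: 4.25
tcp_pos: [0.5454, -0.1587, 0.1699]
tool_rot: [0.485, 0.519, -0.485, 0.511]
force: [0.5, -0.5, -1.7]
finger_gap: 0.352
```

```bash
python3 go.py .6067 -.1477 .165 3.35
```

```text
t 4.25 pos [ 0.5454 -0.1587  0.1699] yaw 3.39 xaxis [-0.0085  0.0073 -0.9999] F [ 0.5016 -0.4869 -1.6972] gap 0.352 q6 -0.54
to [0.6067, -0.1477, 0.165] inc [ 0.075  1.032 -0.122] turn 0.008
```

step_arm(increments=[0.05,0.3,-0.04,0,1,0.07,0.7,-0.08,0,1,0.07,1.03,-0.12,0,1,0.07,1.03,-0.12,0,1,0.07,1.03,-0.12,0,1])

```text
t: 4.88
tcp_pos: [0.6052, -0.1476, 0.1643]
tool_rot: [0.484, 0.519, -0.486, 0.51]
force: [0.5, -0.2, -1.3]
finger_gap: 0.358
```

```bash
python3 - <<'E'
from go import *
go([.6067,-.1477,.128],3.35); i=snapshot("side"); a=snapshot("top")
cv2.imwrite("pics/s2.png",i);cv2.imwrite("pics/t2.png",a)
c=cv2.resize(i[110:230,270:370],None,fx=4,fy=4,interpolation=cv2.INTER_CUBIC); d=cv2.resize(a[140:260,320:420],None,fx=4,fy=4,interpolation=cv2.INTER_CUBIC)
cv2.imwrite("pics/v2.png",cv2.hconcat([c,d])); st()
E
```

```text
t 4.88 pos [ 0.6052 -0.1476  0.1643] yaw 3.39 xaxis [-0.0113  0.0082 -0.9999] F [ 0.4674 -0.1963 -1.2546] gap 0.358 q6 -0.48
to [0.6067, -0.1477, 0.128] inc [0.605 0.031 0.009] turn 0.009
t 4.97 pos [ 0.6053 -0.1478  0.1649] yaw 3.36 xaxis [-0.0103  0.0079 -0.9999] F [-0.861   1.0363 -0.9822] gap 0.362 q6 -0.48
```

View pics/v2.png

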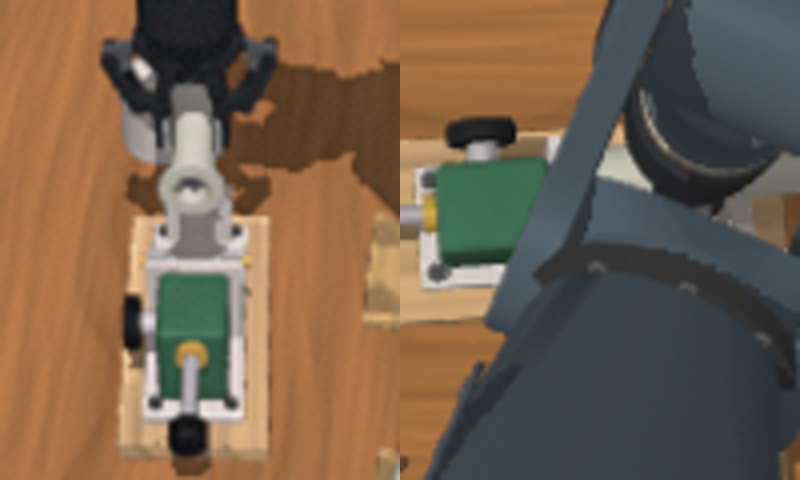

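Side view: the flange is at about px (317.5,157), above and ahead of the housing and roughly in line with the slot. The arm hides it in the top view. I'll check it numerically.

```bash
python3 - <<'E'
from m import *; from go import *
i=cv2.imread("pics/s2.png"); H=hsv(i); g=cv2.cvtColor(i,cv2.COLOR_BGR2GRAY)
for y in range(149,170,2): print(y,[f"{int(i[y,x].mean())}/{H[y,x,1]}" for x in range(307,330)])
for z in (.1866,): print(onz("side",(317.5,157.5),z))
F=np.array([.6053-.0028,-.1478+.0483+.002,.165+.0217]); print("exp flange px",proj("side",F))
for d in ((.025,0,0),(-.025,0,0),(0,0,.025),(0,0,-.025)): print(d,proj("side",F+d))
E
```

```text
149 ['167/12', '158/11', '118/17', '117/13', '118/13', '123/10', '148/22', '180/20', '192/19', '200/18', '201/21', '202/18', '200/20', '193/20', '181/16', '161/20', '130/28', '82/91', '70/128', '67/150', '69/144', '68/146', '63/152']
151 ['125/129', '121/110', '80/94', '79/97', '87/82', '116/49', '172/20', '190/18', '188/20', '189/22', '186/20', '185/20', '190/21', '191/22', '186/17', '168/18', '133/27', '67/136', '63/164', '66/154', '69/147', '68/147', '79/147']
153 ['111/154', '81/157', '63/150', '97/73', '154/24', '170/19', '168/19', '165/21', '164/20', '167/19', '165/21', '165/21', '161/20', '163/21', '165/21', '168/19', '165/21', '137/35', '84/100', '63/165', '66/158', '65/150', '63/149']
155 ['62/154', '66/149', '92/84', '148/31', '167/18', '166/19', '160/20', '132/20', '92/13', '70/7', '64/12', '66/11', '80/9', '108/12', '139/19', '164/20', '166/19', '168/18', '147/23', '78/111', '69/144', '64/156', '60/155']
157 ['63/160', '69/141', '107/56', '169/15', '167/16', '157/20', '129/19', '106/19', '133/20', '177/20', '168/21', '114/19', '131/22', '166/18', '151/21', '145/19', '162/
[... 969 characters left out ...]
'174/14', '174/30', '173/77', '175/93']
167 ['161/102', '155/63', '160/8', '75/7', '106/9', '168/13', '170/16', '158/17', '116/15', '115/19', '116/17', '115/19', '115/19', '115/15', '115/17', '117/15', '134/15', '170/17', '170/16', '171/17', '150/12', '73/7', '75/7']
169 ['167/98', '179/57', '208/12', '183/12', '176/17', '171/17', '172/17', '157/16', '117/19', '115/15', '116/15', '116/19', '120/16', '117/17', '114/17', '115/17', '133/15', '167/15', '171/16', '169/17', '161/15', '158/16', '190/14']
[ 0.6025 -0.0981  0.1866]
exp flange px [317.4858 157.6181]
(0.025, 0, 0) [309.3023 157.2255]
(-0.025, 0, 0) [325.6892 158.0132]
(0, 0, 0.025) [317.2862 151.5258]
(0, 0, -0.025) [317.6805 163.5583]
```

```bash
python3 - <<'E'
from m import *; from go import *
for n,box in(("top",((355,168,375,178),(360,200,375,212))),("side",((300,168,310,180),(325,168,337,180)))):
    H=hsv(cv2.imread(f"pics/{n}0.png")); y=((H[...,0]>18)&(H[...,0]<32)&(H[...,1]>130)&(H[...,2]>110)).astype(np.uint8); P=[]
    for b in box:
        try:
            M,s,c=comp(H,y,b); P.append(c); print(n,s,c)
        except Exception as e: print(n,"none",e)
    if len(P)==2: print(onz(n,(P[0]+P[1])/2,.1),onz(n,P[0],.1),onz(n,P[1],.1))
go([.6067,-.1477,.128],3.35)
E
```

```text
top [363 172   3   2   6] [364.  172.5]
top [365 206   4   2   7] [366.7143 206.5714]
[ 0.6055 -0.1073  0.1   ] [ 0.6474 -0.1049  0.1   ] [ 0.5641 -0.1098  0.1   ]
side [305 174   1   2   2] [305.  174.5]
side [331 175   1   1   1] [331. 175.]
[ 0.6041 -0.1101  0.1   ] [ 0.6457 -0.1083  0.1   ] [ 0.5627 -0.112   0.1   ]
t 4.97 pos [ 0.6053 -0.1478  0.1649] yaw 3.36 xaxis [-0.0103  0.0079 -0.9999] F [-0.861   1.0363 -0.9822] gap 0.362 q6 -0.48
to [0.6067, -0.1477, 0.128] inc [0.614 0.029 0.005] turn 0.003
```

step_arm(increments=[0.2,0.03,0.005,0,1,0.4,0.03,0.005,0,1,0.6,0.03,0.005,0,1,0.7,0.03,0.005,0,1,0.7,0.03,0.005,0,1])

```text
t: 5.6
tcp_pos: [0.6063, -0.1475, 0.122]
tool_rot: [0.484, 0.519, -0.486, 0.509]
force: [-0.1, 0.3, -0.8]
finger_gap: 0.358
```

```bash
python3 go.py .6068 -.1477 .112 3.35
```

```text
t 5.60 pos [ 0.6063 -0.1475  0.122 ] yaw 3.36 xaxis [-0.0117  0.0085 -0.9999] F [-0.0893  0.3082 -0.8106] gap 0.358 q6 -0.48
to [0.6068, -0.1477, 0.112] inc [0.167 0.01  0.005] turn 0.003
```

step_arm(increments=[0.05,0.01,0.005,0,1,0.1,0.01,0.005,0,1,0.15,0.01,0.005,0,1,0.2,0.01,0.005,0,1,0.24,0.01,0.005,0,1])

```text
t: 6.22
tcp_pos: [0.6067, -0.1476, 0.1074]
tool_rot: [0.484, 0.52, -0.486, 0.509]
force: [1.0, -0.4, -1.1]
finger_gap: 0.363
```

```bash
python3 go.py .6068 -.1477 .100 3.35
```

```text
t 6.22 pos [ 0.6067 -0.1476  0.1074] yaw 3.37 xaxis [-0.0117  0.0086 -0.9999] F [ 1.0082 -0.3695 -1.0628] gap 0.363 q6 -0.48
to [0.6068, -0.1477, 0.1] inc [0.123 0.003 0.003] turn 0.003
```

step_arm(increments=[0.04,0,0.003,0,1,0.08,0,0.003,0,1,0.12,0,0.003,0,1,0.14,0,0.003,0,1,0.14,0,0.003,0,1])

```text
t: 6.85
tcp_pos: [0.6066, -0.1477, 0.0989]
tool_rot: [0.484, 0.52, -0.486, 0.509]
force: [0.2, 0.2, -1.0]
finger_gap: 0.36
```

```bash
python3 go.py .6068 -.1477 .092 3.35
```

```text
t 6.85 pos [ 0.6066 -0.1477  0.0989] yaw 3.37 xaxis [-0.0119  0.0087 -0.9999] F [ 0.155   0.1732 -1.0145] gap 0.360 q6 -0.48
to [0.6068, -0.1477, 0.092] inc [0.114 0.005 0.002] turn 0.004
```

step_arm(increments=[0.04,0.003,0.002,0,1,0.07,0.003,0.002,0,1,0.1,0.003,0.002,0,1,0.13,0.003,0.002,0,1,0.13,0.003,0.002,0,1])

```text
t: 7.48
tcp_pos: [0.6062, -0.1476, 0.0908]
tool_rot: [0.484, 0.52, -0.486, 0.509]
force: [-0.4, -0.1, -1.1]
finger_gap: 0.361
```

```bash
python3 go.py .6068 -.1477 .086 3.35
```

```text
t 7.47 pos [ 0.6062 -0.1476  0.0908] yaw 3.37 xaxis [-0.0131  0.009  -0.9999] F [-0.42   -0.1115 -1.0916] gap 0.361 q6 -0.48
to [0.6068, -0.1477, 0.086] inc [0.08  0.011 0.003] turn 0.005
```

step_arm(increments=[0.04,0.01,0.003,0,1,0.07,0.01,0.003,0,1,0.1,0.01,0.003,0,1,0.13,0.01,0.003,0,1,0.13,0.01,0.003,0,1])

```text
t: 8.1
tcp_pos: [0.6066, -0.1478, 0.0833]
tool_rot: [0.484, 0.52, -0.486, 0.509]
force: [-2.8, -1.2, 3.3]
finger_gap: 0.36
```

```bash
python3 go.py .6068 -.1477 .078 3.35
```

```text
t 8.10 pos [ 0.6066 -0.1478  0.0833] yaw 3.38 xaxis [-0.0132  0.0089 -0.9999] F [-2.8026 -1.2031  3.2742] gap 0.360 q6 -0.48
to [0.6068, -0.1477, 0.078] inc [0.088 0.005 0.   ] turn 0.005
```

step_arm(increments=[0.04,-0.005,0,0,1,0.07,-0.01,0,0,1,0.1,-0.01,0,0,1,0.12,-0.01,0,0,1,0.12,-0.01,0,0,1])

```text
t: 8.72
tcp_pos: [0.6057, -0.1477, 0.0752]
tool_rot: [0.484, 0.52, -0.486, 0.509]
force: [-0.3, -1.3, -4.1]
finger_gap: 0.36
```

```bash
python3 go.py .6060 -.1477 .070 3.35
```

```text
t 8.72 pos [ 0.6057 -0.1477  0.0752] yaw 3.38 xaxis [-0.0138  0.009  -0.9999] F [-0.3108 -1.2531 -4.1098] gap 0.360 q6 -0.48
to [0.606, -0.1477, 0.07] inc [0.086 0.005 0.002] turn 0.005
```

step_arm(increments=[0.03,0.003,0,0,1,0.05,0.003,0,0,1,0.07,0.003,0,0,1,0.08,0.003,0,0,1,0.08,0.003,0,0,1])

```text
t: 9.35
tcp_pos: [0.6056, -0.1475, 0.0702]
tool_rot: [0.484, 0.52, -0.486, 0.509]
force: [-1.3, -0.3, -4.8]
finger_gap: 0.359
```

```bash
python3 go.py .6060 -.1477 .068 3.35
```

```text
t 9.35 pos [ 0.6056 -0.1475  0.0702] yaw 3.38 xaxis [-0.0143  0.0092 -0.9999] F [-1.3423 -0.293  -4.7898] gap 0.359 q6 -0.48
to [0.606, -0.1477, 0.068] inc [0.036 0.007 0.004] turn 0.006
```

step_arm(increments=[0.01,0.003,0,0,1,0.02,0.003,0,0,1,0.03,0.003,0,0,1,0.035,0.003,0,0,1,0.035,0.003,0,0,1])

```text
t: 9.98
tcp_pos: [0.6055, -0.1474, 0.0686]
tool_rot: [0.484, 0.521, -0.486, 0.509]
force: [-4.0, 0.4, 2.4]
finger_gap: 0.353
```

```bash
python3 go.py .6060 -.1477 .067 3.35
```

```text
t 9.97 pos [ 0.6055 -0.1474  0.0686] yaw 3.39 xaxis [-0.0147  0.0092 -0.9998] F [-3.9703  0.3774  2.4463] gap 0.353 q6 -0.48
to [0.606, -0.1477, 0.067] inc [0.026 0.009 0.005] turn 0.008
```

step_arm(increments=[0.01,0,0,0,1,0.02,0,0,0,1,0.03,0,0,0,1,0.03,0,0,0,1,0.03,0,0,0,1])

```text
t: 10.6
tcp_pos: [0.6055, -0.1474, 0.0684]
tool_rot: [0.484, 0.52, -0.486, 0.509]
force: [-5.8, 1.1, 9.8]
finger_gap: 0.359
```

```bash
python3 - <<'E'
from go import *
st(); i=snapshot("side"); cv2.imwrite("pics/s3.png",i); st()
E
```

```text
t 10.60 pos [ 0.6055 -0.1474  0.0684] yaw 3.40 xaxis [-0.0143  0.0089 -0.9999] F [-5.8472  1.1493  9.8368] gap 0.359 q6 -0.48
t 10.65 pos [ 0.6055 -0.1474  0.0684] yaw 3.40 xaxis [-0.0143  0.0089 -0.9999] F [-6.3796  0.8916  9.8537] gap 0.358 q6 -0.48
```

step_arm(increments=[0,0,0,0,0.5,0,0,0,0,0.3,0,0,0,0,0,0,0,0,0,0,0,0,0,0,0])

```text
t: 11.28
tcp_pos: [0.6056, -0.1474, 0.0683]
tool_rot: [0.484, 0.52, -0.486, 0.509]
force: [0.7, 0.3, 0.4]
finger_gap: 1.002
```

```bash
python3 go.py .6060 -.1477 .16 3.35
```

```text
t 11.28 pos [ 0.6056 -0.1474  0.0683] yaw 3.39 xaxis [-0.0142  0.0089 -0.9999] F [0.6842 0.3007 0.3778] gap 1.002 q6 -0.48
to [0.606, -0.1477, 0.16] inc [-1.529 -0.015 -0.01 ] turn 0.009
```

step_arm(increments=[-0.3,0,0,0,0,-0.7,0,0,0,0,-1.1,0,0,0,0,-1.5,0,0,0,0,-1.9,0,0,0,0])

```text
t: 11.9
tcp_pos: [0.6075, -0.1485, 0.1845]
tool_rot: [0.484, 0.52, -0.486, 0.509]
force: [0.7, 0.7, -0.4]
finger_gap: 0.998
```

```bash
python3 - <<'E'
from m import *; from go import *
go([.588,.13,.18],3.35); i=snapshot("side"); cv2.imwrite("pics/s4.png",i); st()
H=hsv(i)
B,s,c=comp(i,(H[...,2]<50).astype(np.uint8),(305,205,330,228)); print("knob",s,c)
c=cv2.resize(i[130:230,270:370],None,fx=6,fy=6,interpolation=cv2.INTER_CUBIC);cv2.imwrite("pics/v4.png",c)
F=np.array([.604,-.0994+.002,.09])
for d in ((0,0,0),(.025,0,0),(-.025,0,0),(0,0,.025)): print(d,proj("side",F+d),(proj("side",F+d)-[270,130])*6)
E
```

```text
t 11.90 pos [ 0.6075 -0.1485  0.1845] yaw 3.39 xaxis [-0.0125  0.0082 -0.9999] F [ 0.6765  0.6761 -0.4069] gap 0.998 q6 -0.48
to [0.588, 0.13, 0.18] inc [ 0.118 -0.05  -4.653] turn 0.008
t 11.95 pos [ 0.6097 -0.1494  0.1881] yaw 3.40 xaxis [-0.0064  0.0055 -1.    ] F [-0.1173 -0.3072  1.7104] gap 1.001 q6 -0.48
knob [312 214   9  10  75] [316.44   218.6267]
(0, 0, 0) [317.742 179.796] [286.452  298.7757]
(0.025, 0, 0) [309.9424 179.3959] [239.6544 296.3754]
(-0.025, 0, 0) [325.5596 180.1974] [333.3575 301.1847]
(0, 0, 0.025) [317.5545 174.2637] [285.3272 265.5822]
```

View pics/v4.png

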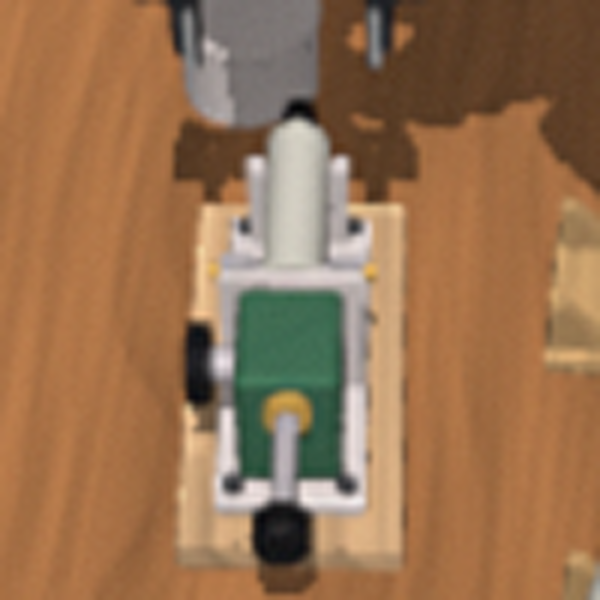

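Side view: the barrel lies in the saddle at crop (298,200), the flange is down behind the plate, and the gripper is clear. Next, the ram.

step_arm(increments=[0,-0.05,-0.7,0,0.3,0,-0.1,-1.5,0,0.6,0,-0.1,-2.35,0,1,0,-0.05,-3.2,0,1,0,-0.05,-4.0,0,1], grip_force=40)

```text
t: 12.58
tcp_pos: [0.5926, 0.0917, 0.1902]
tool_rot: [0.485, 0.517, -0.485, 0.512]
force: [1.3, 0.1, 0.5]
finger_gap: 0.001
```

```bash
python3 go.py .592 .108 .12 3.35
```

```text
t 12.57 pos [0.5926 0.0917 0.1902] yaw 3.40 xaxis [-0.0049  0.0056 -1.    ] F [1.3337 0.0724 0.471 ] gap 0.001 q6 -0.10
to [0.592, 0.108, 0.12] inc [ 1.172  0.011 -0.265] turn 0.01
```

step_arm(increments=[0,0.01,-0.27,0,1,0.3,0.01,-0.27,0,1,0.8,0.01,-0.27,0,1,1.3,0.01,-0.27,0,1,1.82,0.01,-0.27,0,1])

```text
t: 13.2
tcp_pos: [0.5925, 0.1075, 0.0808]
tool_rot: [0.486, 0.516, -0.485, 0.512]
force: [0.1, 0.5, -0.9]
finger_gap: -0.003
```

```bash
python3 go.py .5924 .095 .079 3.35
```

```text
t 13.20 pos [0.5925 0.1075 0.0808] yaw 3.36 xaxis [-0.0032  0.005  -1.    ] F [ 0.1398  0.452  -0.944 ] gap -0.003 q6 -0.07
to [0.5924, 0.095, 0.079] inc [ 0.029 -0.014  0.208] turn 0.002
```

step_arm(increments=[0.02,-0.01,0.15,0,1,0.03,-0.01,0.27,0,1,0.03,-0.01,0.33,0,1,0.03,-0.01,0.38,0,1,0.03,-0.01,0.43,0,1])

```text
t: 13.82
tcp_pos: [0.5942, 0.0822, 0.0798]
tool_rot: [0.487, 0.516, -0.484, 0.513]
force: [0.4, 1.9, 3.0]
finger_gap: -0.003
```

```bash
python3 go.py .5931 .075 .079 3.35
```

```text
t 13.82 pos [0.5942 0.0822 0.0798] yaw 3.33 xaxis [-0.0009  0.0062 -1.    ] F [0.3579 1.8878 3.0379] gap -0.003 q6 -0.12
to [0.5931, 0.075, 0.079] inc [ 0.013 -0.026  0.118] turn -0.005
```

step_arm(increments=[0,-0.02,0.03,0,1,0,-0.02,0.06,0,1,0,-0.02,0.09,0,1,0,-0.02,0.12,0,1,0,-0.02,0.12,0,1])

```text
t: 14.45
tcp_pos: [0.5939, 0.0747, 0.08]
tool_rot: [0.487, 0.516, -0.484, 0.513]
force: [1.7, 3.0, 3.2]
finger_gap: -0.001
```

Sliding at about 3 N. From here I'll use short advances.

step_arm(increments=[0,-0.01,0.01,0,1,0,-0.01,0.02,0,1,0,-0.01,0.03,0,1,0,-0.01,0.04,0,1,0,-0.01,0.05,0,1])

```text
t: 15.08
tcp_pos: [0.5935, 0.0716, 0.08]
tool_rot: [0.487, 0.516, -0.484, 0.513]
force: [2.6, 3.5, 1.3]
finger_gap: 0.003
```

step_arm(increments=[0,0,0.01,0,1,0,0,0.02,0,1,0,0,0.03,0,1,0,0,0.04,0,1,0,0,0.05,0,1])

```text
t: 15.7
tcp_pos: [0.5937, 0.0686, 0.08]
tool_rot: [0.487, 0.516, -0.484, 0.513]
force: [2.5, 2.8, 3.1]
finger_gap: 0.004
```

step_arm(increments=[0,0,0.01,0,1,0,0,0.02,0,1,0,0,0.03,0,1,0,0,0.04,0,1,0,0,0.05,0,1])

```text
t: 16.32
tcp_pos: [0.5939, 0.0655, 0.08]
tool_rot: [0.487, 0.516, -0.484, 0.513]
force: [1.8, 2.5, 2.9]
finger_gap: -0.001
```

step_arm(increments=[0,0,0.01,0,1,0,0,0.02,0,1,0,0,0.03,0,1,0,0,0.04,0,1,0,0,0.04,0,1])

```text
t: 16.95
tcp_pos: [0.5939, 0.0631, 0.0799]
tool_rot: [0.487, 0.516, -0.484, 0.513]
force: [1.6, 2.8, 2.4]
finger_gap: -0.002
```

step_arm(increments=[0,0.005,0.01,0,1,0,0.005,0.02,0,1,0,0.005,0.03,0,1,0,0.005,0.04,0,1,0,0.005,0.04,0,1])

```text
t: 17.58
tcp_pos: [0.5941, 0.0606, 0.0799]
tool_rot: [0.487, 0.516, -0.484, 0.513]
force: [0.8, 3.2, 1.8]
finger_gap: 0.001
```

step_arm(increments=[0,0,0.01,0,1,0,0,0.02,0,1,0,0,0.03,0,1,0,0,0.04,0,1,0,0,0.04,0,1])

```text
t: 18.2
tcp_pos: [0.5942, 0.0581, 0.0799]
tool_rot: [0.487, 0.516, -0.484, 0.513]
force: [0.9, 2.1, 2.3]
finger_gap: -0.002
```

step_arm(increments=[0,0.005,0.01,0,1,0,0.005,0.02,0,1,0,0.005,0.03,0,1,0,0.005,0.04,0,1,0,0.005,0.04,0,1])

```text
t: 18.82
tcp_pos: [0.5944, 0.0556, 0.0798]
tool_rot: [0.486, 0.516, -0.484, 0.513]
force: [-0.1, 1.1, 2.9]
finger_gap: 0.003
```

step_arm(increments=[0,0,0.01,0,1,0,0,0.02,0,1,0,0,0.03,0,1,0,0,0.03,0,1,0,0,0.03,0,1])

```text
t: 19.45
tcp_pos: [0.5946, 0.0537, 0.0798]
tool_rot: [0.486, 0.516, -0.484, 0.513]
force: [0.7, 1.6, 3.0]
finger_gap: 0.003
```

step_arm(increments=[0,0,0.01,0,1,0,0,0.02,0,1,0,0,0.03,0,1,0,0,0.03,0,1,0,0,0.03,0,1])

```text
t: 20.08
tcp_pos: [0.5947, 0.0525, 0.0798]
tool_rot: [0.487, 0.516, -0.484, 0.512]
force: [0.9, 6.0, 3.7]
finger_gap: -0.004
```

step_arm(increments=[0,0,0.01,0,1,0,0,0.02,0,1,0,0,0.03,0,1,0,0,0.03,0,1,0,0,0.03,0,1])

```text
t: 20.7
tcp_pos: [0.5946, 0.0524, 0.0798]
tool_rot: [0.488, 0.517, -0.484, 0.512]
force: [0.7, 8.9, 3.5]
finger_gap: -0.002
```

```bash
python3 - <<'E'
from m import *; from go import *
st(); i=snapshot("side"); a=snapshot("top"); cv2.imwrite("pics/s5.png",i);cv2.imwrite("pics/t5.png",a)
c=cv2.resize(i[130:230,270:370],None,fx=4,fy=4,interpolation=cv2.INTER_CUBIC);d=cv2.resize(a[150:250,280:380],None,fx=4,fy=4,interpolation=cv2.INTER_CUBIC)
cv2.imwrite("pics/v5.png",cv2.hconcat([c,d])); st()
E
```

```text
t 20.70 pos [0.5946 0.0524 0.0798] yaw 3.27 xaxis [-0.0012  0.009  -1.    ] F [0.7028 8.9288 3.5056] gap -0.002 q6 -0.17
t 20.80 pos [0.5946 0.0524 0.0798] yaw 3.27 xaxis [-0.0012  0.0089 -1.    ] F [0.0546 8.5905 4.5143] gap -0.002 q6 -0.17
```

View pics/v5.png

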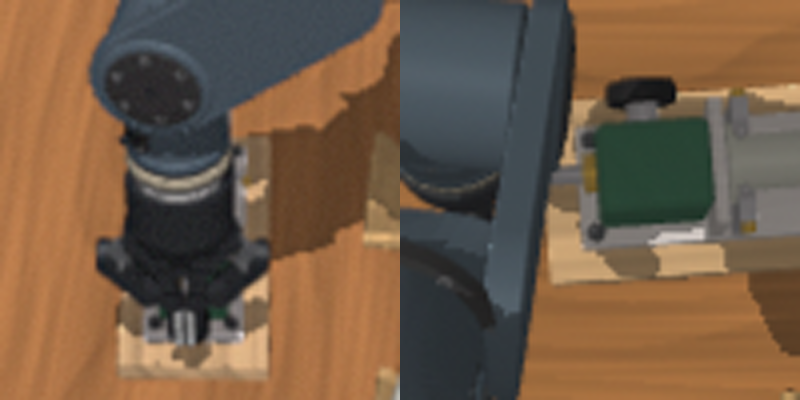

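The stop is hard at y = 0.0524 with 9 N, and it lies in the piston's possible range. The picture shows the fingers at the knob and nothing else touched. Backing off.

step_arm(increments=[0,0,-0.05,0,1,0,0,-0.2,0,1,0,0,-0.4,0,1,0,0,-0.6,0,1,0,0,-0.8,0,1])

```text
t: 21.42
tcp_pos: [0.5917, 0.1013, 0.0802]
tool_rot: [0.487, 0.517, -0.484, 0.512]
force: [0.1, -0.0, -0.3]
finger_gap: 0.002
```

step_arm(increments=[-0.5,0,0,0,1,-1.2,0,0,0,1,-1.9,0,-0.3,0,1,-2.5,0,-1.0,0,1,-3,0,-1.8,0,1])

```text
t: 22.05
tcp_pos: [0.5859, 0.2086, 0.2631]
tool_rot: [0.488, 0.516, -0.483, 0.512]
force: [0.8, -1.2, -0.7]
finger_gap: 0.002
```

step_arm(increments=[0,-0.8,-0.5,0,1,0,-1.6,-1.0,0,1,0,-2.0,-1.5,0,1,0,-2.0,-1.5,0,1,0,-2.0,-1.5,0,1])

```text
t: 22.68
tcp_pos: [0.4614, 0.2919, 0.2639]
tool_rot: [0.488, 0.516, -0.483, 0.512]
force: [0.0, 0.3, 1.2]
finger_gap: -0.001
```

```bash
python3 - <<'E'
from m import *; from go import *
st(); i=snapshot("side"); a=snapshot("top"); cv2.imwrite("pics/s6.png",i);cv2.imwrite("pics/t6.png",a)
c=cv2.resize(i[120:270,260:390],None,fx=3,fy=3,interpolation=cv2.INTER_CUBIC);d=cv2.resize(a[150:300,280:415],None,fx=3,fy=3,interpolation=cv2.INTER_CUBIC)
cv2.imwrite("pics/v6.png",cv2.hconcat([c,d]))
H=hsv(a); B,s,c=comp(a,(H[...,2]<50).astype(np.uint8),(288,182,335,210)); print("knob",s,c,onz("top",c,.09))
E
```

```text
t 22.68 pos [0.4614 0.2919 0.2639] yaw 3.27 xaxis [ 0.0015  0.0086 -1.    ] F [0.0433 0.3225 1.2225] gap -0.001 q6 0.29
knob [304 189   9  12 102] [307.8431 194.4804] [0.5961 0.0322 0.09  ]
```

View pics/v6.png

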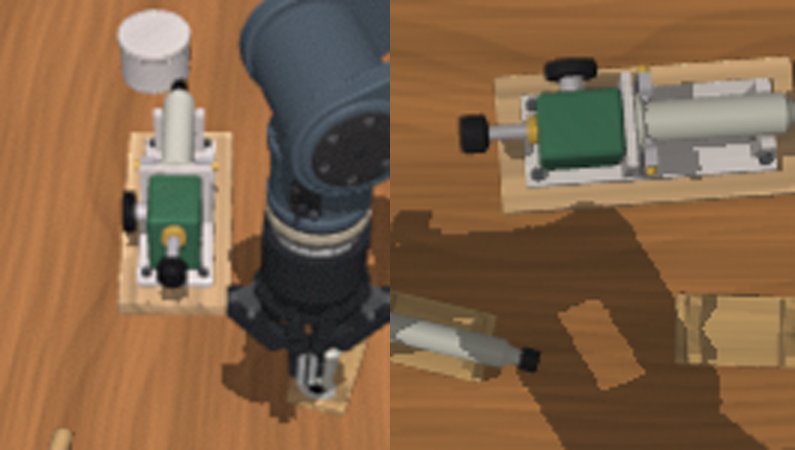

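The cartridge is seated in slot and saddle, the knob has moved forward to (307.8,194.5), the slim cartridge and tin are in place, and the arm is clear.

```bash
python3 -c "
from station import *; print(sign_off())"
```

```text
the job is handed in; nothing more can be done
None
```

The fat cartridge is loaded in the dispenser, the ram is against its piston, and I handed the job in at about 23 s.

- **Loading:** The flange went down the gap between the plates without jamming. The catches gave way at about 4 N and then pulled the cartridge down. It stopped hard at the expected seat height under about 10 N, well below the 60 N limit.
- **Ram:** I pushed the knob with closed fingers. It slid at 2–3 N, then stopped dead with about 9 N on the finger, below the 20 N that would squeeze out resin. The knob moved 31 mm, which puts the piston about 18 mm ahead of the flange, inside the 4–22 mm range.
- **Last pictures:** The barrel lies in the slot and saddle, the knob stayed forward after I let go, and the gripper touches nothing. The slim cartridge and the tin look undisturbed. The knife and panel were outside those crops; I did not check them, though the arm did not work at low height near them.

No check failed. I noted three small things:
- The two cameras differed by 1–3 mm on the plate's screws.
- The arm pushed sideways on the slot with up to 6 N while seating.
- The finger felt an unexplained 2–4 N upward force while pushing the knob.

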